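Pick out the stone that fits the pendant mount

TASK

Four round garnet cabochons of different sizes lie on the sorting tray. By its size, find the one that fits the empty pendant mount on the bench (the 30 mm stone, second smallest), and slide it over the white deck, without lifting it, down into the trough along the tray's side. Then fold the trough's clear cover fully shut over it; leave the other three stones and everything else on the bench where they are.

Things in the scene. Friction and masses are not known exactly. Their poses are not given: they have to be found in the camera images.
- tray: gem sorting tray, black plastic, fixed, 228 mm (its x) by 234 mm (its y); origin under it on the bench, z up. Flat white deck 28 mm above the bench, tray x -110 to +110 mm, y -100 to +68 mm. A rim 40 mm above the bench bounds it at x = +-110 and y = -100 mm (side rims end at y +56); the +y side is open to the trough.
- deck_edge (a point): middle of the deck's open edge (tray x 0, y +68 mm, deck height), which runs along tray x. Beyond it a lip slopes down at 50 degrees to the trough: a stone pushed straight along tray y until its middle is past the edge slides down by itself (flat or leaning on the lip, it then lies below the cover).
- trough_mid (a point): middle of the trough's grey floor, 4 mm above the bench (tray x 0, y +107 mm). The floor is 38 mm wide (tray y +88 to +126) and runs the tray's whole length in x; its outer wall (y +126 to +130 mm) stands 30 mm above the bench, its +x end (pouring spout) 14 mm.
- stone_24: round red garnet cabochon, domed above, flat below, 24 mm across, 10 mm high, 14 g, flat on the deck; too small for the mount; origin: centre of its flat base. The four stones lie in random order, each in its own lane (tray x about -78, -26, +26, +78 mm), tray y -40 to +12 mm; straight along tray y the way from each to the trough is free.
- stone_30: the stone that fits the mount: the same stone and shape, 30 mm across, 13 mm high, about 26 g, its lowest 4 mm (girdle) upright; origin: centre of its flat base.
- stone_36: the same stone and shape, 36 mm across, 15 mm high, 44 g; too big for the mount; origin: centre of its flat base.
- stone_42: the same stone and shape, 42 mm across, 17 mm high, 68 g; too big for the mount; origin: centre of its flat base.
- cover (a joint): hinge of the trough's clear plastic cover, rad: 0 shut (level over the trough, its top 35 mm above the bench), 1.57 upright, more leans outwards; starts at 1.7 to 2.1. Cover 222 mm long (tray x), 3 mm thick, reaching 68 mm from the hinge; black thumb tab at its middle, 44 mm wide, to 79 mm. It stays at any angle; under 1 N at the free edge moves it.
- cover_hinge (a point): middle of the cover's hinge axis, on the outer wall of the trough, 32 mm above the bench (tray x 0, y +132 mm); the axis is along the tray's x.
- cover_tab (a point): on the black thumb tab at the middle of the cover's free edge, 74 mm from the hinge; moves with the cover.
- mount: empty round pendant mount of bright silver-coloured metal, a shallow cup 34 mm outside, 31 mm inside, 7 mm high with a small loop at one side, loose on the bench to the right (-y) of the tray; origin: centre of its underside. It only shows which size is wanted; leave it.
- tweezers: steel tweezers, 150 mm long, 4 mm high, loose on the bench to the right of the tray; origin: near the middle, underside. Leave them.
- scale: grey pocket scale, 130 by 78 by 20 mm with a square steel pan, fixed on the bench to the left (+y) of the tray; origin: centre of its underside. Leave it.
- bottle: small amber glass bottle with black cap, 34 mm across, 75 mm high, loose on the bench, far left; origin: centre of its underside. Leave it.

How it is judged:
By the outcome, as a careful person would: the job done as asked, in the order asked, and still so for the second after the job is handed in, with the robot touching nothing.
It also fails if it takes over 45 s, if anything falls off the work surface, if the arm or the gripper's body presses on something with over 40 N, if the wrist force passes 120 N, or if a joint passes its speed limit or range.

ROBOT

A 6-joint arm with a two-finger parallel gripper is mounted at the origin on the work surface. World frame = base frame: x ahead of the robot, y to its left, z up, the work surface at z = 0. Lengths are in m, angles in rad, forces in N, time in s.
With the tool pointing down it reaches from about 0.35 to 0.975 m from the base axis. Payload 17.4 kg.
Tool frame: the origin (TCP) lies at the centre of the arm's flange, where the gripper is bolted on; the fingertips stand 173 mm ahead of it and the grasp point (between the pads) lies 155 mm ahead of it (robot.tcp_to_tips is the distance from the TCP to the fingertips, in m); z points along the fingers, y is the line along which they close (so a half turn about z gives the same grasp; the last joint's range is limited). The gripper opens to 85 mm and grips with 20 to 120 N. Pads are 22 mm wide; open, the fingers measure 114 mm over their backs; the gripper's body (76 mm by 85 mm) begins 54 mm behind the grasp point. The pads swing forward as they close: fully open they stand 13 mm farther back than shut.
Start: joints at [-1.209, 0.116, 1.442, -0, 1.584, -0.038], TCP at [0.263, -0.622, 0.405] pointing down, gripper open.
Joint ranges: [-2.83, 2.83], [-0.83, 2.19], [0.07, 2.5], [-1.14, 4.28], [0.01, 3], [-2.97, 2.97]. Speed limits (rad/s): [1.89, 1.89, 2.22, 3.14, 3.14, 3.14].

INTERFACE

Orientations are given as a rotation vector (axis times angle).
In Python, from cell import monitor, optics, robot gives the robot as it stands. The module is installed in compiled form; this text tells all that it offers.
- The arm moves only by the shell command python3 -m crank 'ROWS' [FORCE]. ROWS is a JSON object of lists of equal length, an entry for each row: "travel": the shift along the tool's x, y, z in mm, a list of three; "rot": the turn, a rotation vector about the tool's x, y, z in rad, a list of three; "fingers": the finger opening in mm, from 0 to 85.4. In form: {"travel": [[dx, dy, dz], ...], "rot": [[ax, ay, az], ...], "fingers": [fingers, ...]}. A call has 1 to 8 rows; each row shifts and turns the commanded pose from where the row before left it, along the tool's axes as they then stand; what a row does not reach is not made up. A row lasts 1/10 s, in which the tool goes at most 50 mm and 8.59 degrees, less where a joint would pass 70% of its speed; a pose out of reach is approached as far as the arm can. A call is refused whole if a number of a shift passes 50 or a number of a turn 0.15, either way. A call with a gripper value outside its range is refused whole. The fingers move at their own pace and stop on an object; FORCE is the grip in N (left out, the last holds). Time passes only in rows, so rows that do not move let the fingers close. It gives the time, the measured TCP pose, the force, the opening and the grip force at its end, in the units of the state.
- monitor.state(): the state, without advancing time (a new reading comes with each control period).
- optics.read_camera(name): name is "scene" or "top" or "wrist"; returns a dict with "pixels" (400x640x3 uint8, blue, green, red), "range_z" (400x640 float32, m along the optical axis (not along the pixel's ray), 0 where there is no reading), "camera_matrix" (3x3 intrinsics, pixels), "k1" (the pictures are not rectified: a ray, as slopes to the right and down, at radius r is drawn at 1 + k1 r^2 times it, then the intrinsics apply), "cam_to_world" (4x4, takes a point from camera to world coordinates); the wrist camera has in their place "mount" (4x4, takes a point from camera to tool coordinates, whose origin is the TCP and whose axes are the flange's). Camera axes: x right, y down, z forward; pixel columns grow to the right and rows downward; lengths in m; the calibration is good to about 2 mm. A picture is of the moment at which its call begins: read the wrist's pose just before it.
- robot.job_done(): hands the job in; it is judged then, once.
The state is a dict: "t": time; "joints": joint angles; "qvel": joint speeds; "tau": joint torques, N m; "ee_pos": TCP position; "orientation": TCP orientation; "contact_force": force on the tool from outside, world axes, zero at the start; "wrist_torque": the same for the moment, N m; "gripper_width": finger opening in m; "gripper_force": force on a finger pad.
Only numpy, scipy, OpenCV 4.12 (cv2) and the standard library are available. Lean on these libraries where they do the work, as an engineer would, in place of code of your own. Each camera call takes 0.05 s, during which the arm holds its last target. There are 200 camera calls.

## Working session

There is one attempt and no reset: what is moved stays moved. The work goes in short steps, Python scripts to look and compute and a shell command to move; the robot and the scene stay as the last step left them, time stands still between calls to the robot, and variables do not carry over. Pictures are saved under pics/ and viewed, at most 10 in all, crops included, and the job is handed in when it is done.

```bash
mkdir -p pics; cat > h.py <<'E'
import numpy as np, cv2, pickle
from cell import monitor, optics, robot
from scipy.spatial.transform import Rotation as R
def shot(name):
    s=monitor.state(); c=optics.read_camera(name)
    if name=='wrist':
        T=np.eye(4); T[:3,:3]=R.from_rotvec(s['orientation']).as_matrix(); T[:3,3]=s['ee_pos']
        c['cam_to_world']=T@np.array(c['mount'])
    return c
def ray(c,u,v):
    K=np.array(c['camera_matrix']); d=np.array([(u-K[0,2])/K[0,0],(v-K[1,2])/K[1,1]]); p=d.copy()
    for _ in range(20): p=d/(1+c['k1']*(p@p))
    return np.r_[p,1]
def onplane(c,u,v,z):
    T=np.array(c['cam_to_world']); r=T[:3,:3]@ray(c,u,v); o=T[:3,3]
    return o+r*(z-o[2])/r[2]
def depthpt(c,u,v):
    T=np.array(c['cam_to_world']); return (T@np.r_[ray(c,u,v)*c['range_z'][int(v),int(u)],1])[:3]
E
python3 - <<'E'
from h import *
for n in ('top','scene'):
    c=shot(n); pickle.dump(c,open(n+'.pkl','wb')); cv2.imwrite(f'pics/{n}0.png',c['pixels']); print(n,np.round(c['cam_to_world'],3),c['camera_matrix'],c['k1'])
s=monitor.state(); print(s['t'],s['orientation'],s['ee_pos'],robot.tcp_to_tips)
print(R.from_rotvec(s['orientation']).as_matrix().round(3))
E
```

```text
top [[-0.011 -0.997  0.074  0.511]
 [-1.     0.011  0.006  0.03 ]
 [-0.007 -0.074 -0.997  1.134]
 [ 0.     0.     0.     1.   ]] [[417.70135298   0.         323.32953783]
 [  0.         417.70135298 199.55019023]
 [  0.           0.           1.        ]] -0.004379681656234769
scene [[ 0.36   0.653 -0.666  1.493]
 [ 0.933 -0.255  0.254 -0.3  ]
 [-0.004 -0.713 -0.701  1.009]
 [ 0.     0.     0.     1.   ]] [[453.68318428   0.         319.35613035]
 [  0.         453.68318428 194.88117664]
 [  0.           0.           1.        ]] -0.013441313423827714
0.1 [-3.07809519e+00 -6.23624491e-01  2.28442549e-04] [ 0.2627239  -0.621785    0.40407484] 0.1734
[[ 0.921  0.389 -0.   ]
 [ 0.389 -0.921  0.001]
 [ 0.    -0.001 -1.   ]]
```

View pics/top0.png

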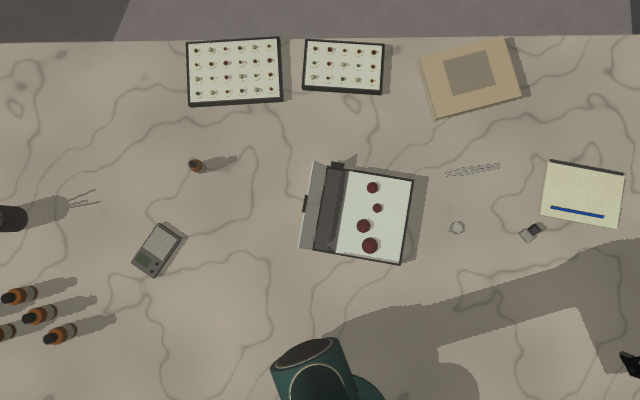

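View pics/scene0.png

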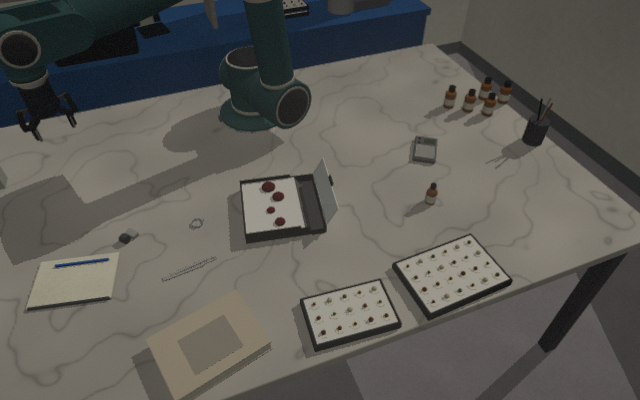

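The top view shows the tray around (365,215). The stones sit near (372,187), (377,208), (363,226) and (370,245), with the trough and the open cover on the left at x 305–340. Next I'll measure the stone sizes and the tray pose.

```bash
python3 - <<'E'
from h import *
c=pickle.load(open('top.pkl','rb')); im=c['pixels'].astype(int)
# red-stone segmentation
m=((im[...,2]-im[...,1]>25)).astype(np.uint8); m[:, :340]=0; m[:,410:]=0; m[:160]=0; m[265:]=0
n,l,st,ce=cv2.connectedComponentsWithStats(m)
for i in range(1,n):
    if st[i,4]<20: continue
    p=onplane(c,*ce[i],.034); a=st[i,4]; d=2*np.sqrt(a/np.pi)*(1.134-.034)/417.7*1e3
    print(ce[i].round(1),a,'d mm',d.round(1),p.round(4),'z',depthpt(c,*ce[i])[2].round(3))
# deck
w=((im.min(2)>150)).astype(np.uint8)|m
w[:, :325]=0; w[:,425:]=0; w[:155]=0; w[275:]=0
n,l,st,ce=cv2.connectedComponentsWithStats(w); i=1+np.argmax(st[1:,4]); print(st[i])
cn=max(cv2.findContours((l==i).astype(np.uint8),0,1)[0],key=len)
rect=cv2.minAreaRect(cn); b=cv2.boxPoints(rect); print(b)
P=np.array([onplane(c,*q,.028) for q in b]); print(P.round(4)); print(np.linalg.norm(P-np.roll(P,1,0),axis=1))
cr=c['pixels'][150:280,285:430]; cv2.imwrite('pics/crop0.png',cv2.resize(cr,None,fx=4.5,fy=4.5,interpolation=cv2.INTER_CUBIC))
E
```

```text
[371.3 187.5] 75 d mm 25.7 [ 0.6236 -0.0909  0.034 ] z 0.045
[376.2 208. ] 47 d mm 20.4 [ 0.569  -0.1028  0.034 ] z 0.038
[361.9 226. ] 104 d mm 30.3 [ 0.522  -0.0643  0.034 ] z 0.043
[368.1 245.9] 143 d mm 35.5 [ 0.4698 -0.0796  0.034 ] z 0.042
[ 336  171   75   91 4773]
[[335.51352 251.91891]
 [349.027   170.83783]
 [411.6216  181.27026]
 [398.10812 262.35135]]
[[ 0.4548  0.0058  0.028 ]
 [ 0.6694 -0.033   0.028 ]
 [ 0.6395 -0.1991  0.028 ]
 [ 0.4259 -0.1581  0.028 ]]
[0.1664088  0.21806725 0.1687753  0.21750449]
```

View pics/crop0.png

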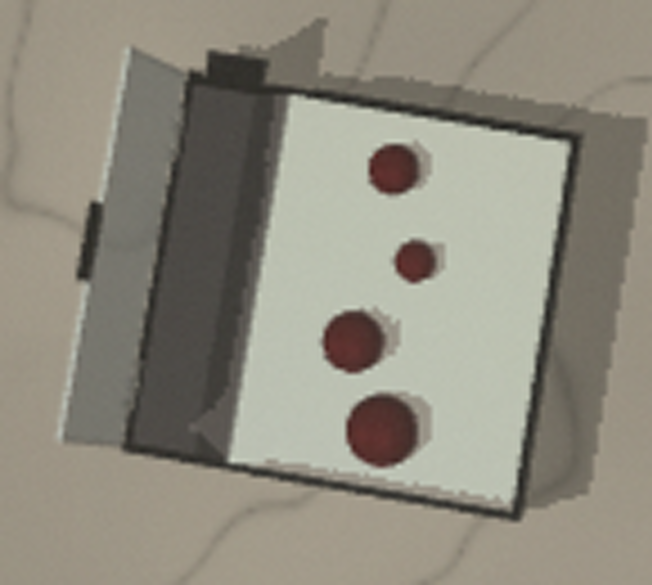

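The measured diameters of 20, 26, 30 and 36 px-mm run consistently small and map to 24, 30, 36 and 42. So the 30 mm stone is the far one, at (372,187), tray x≈+75. The spout at top confirms the far end is tray +x. Now I'll turn the tool so its y axis lies along tray x.

```bash
cat >> h.py <<'E'
TH=-0.177; O=np.array([.5502,-.0803])
def tray(x,y,z): # mm -> world
    c,s=np.cos(TH),np.sin(TH); return np.r_[O+np.array([[c,-s],[s,c]])@np.array([x,y])/1e3,z/1e3]
def totray(p):
    c,s=np.cos(TH),np.sin(TH); return np.r_[np.array([[c,s],[-s,c]])@(np.array(p[:2])-O)*1e3,p[2]*1e3]
def togo(goal):
    s=monitor.state(); M=R.from_rotvec(s['orientation']).as_matrix()
    c,sn=np.cos(TH),np.sin(TH)
    G=np.array([[-sn,c,0],[c,sn,0],[0,0,-1.]]).T if goal is None else goal[1]
    print('t',s['t'],'tray',totray(s['ee_pos']).round(1),'F',np.round(s['contact_force'],1),'w',s['gripper_width'])
    print('travel',(M.T@(goal[0]-s['ee_pos'])*1e3).round(1),'rot',R.from_matrix(M.T@goal[1]).as_rotvec().round(3))
def GR():
    c,s=np.cos(TH),np.sin(TH); return np.array([[-s,c,0],[c,s,0],[0,0,-1.]]).T
E
python3 -m crank '{"travel":[[0,0,0],[0,0,0],[0,0,0],[0,0,0],[0,0,0],[0,0,0],[0,0,0]],"rot":[[0,0,-0.142],[0,0,-0.142],[0,0,-0.142],[0,0,-0.142],[0,0,-0.142],[0,0,-0.142],[0,0,-0.142]],"fingers":[16,16,16,16,16,16,16]}'
python3 -c "
from h import *
togo((tray(70,-55,405),GR()))"
```

```text
t: 0.8
ee_pos: [0.2627, -0.6218, 0.4042]
orientation: [-2.403, -2.023, -0.0]
contact_force: [0.5, -0.8, -0.1]
gripper_width: 0.016
gripper_force: 0.0
t 0.8 tray [-187.6 -583.6  404.2] F [ 0.5 -0.8 -0.1] w 0.01603859968863611
travel [ 5.271e+02  2.607e+02 -5.000e-01] rot [-0.    -0.001  0.006]
```

```bash

python3 -m crank '{"travel":[[48,24,0],[48,24,0],[48,24,0],[48,24,0],[48,24,0],[48,24,0],[48,24,0],[48,24,0]],"rot":[[0,0,0],[0,0,0],[0,0,0],[0,0,0],[0,0,0],[0,0,0],[0,0,0],[0,0,0]],"fingers":[16,16,16,16,16,16,16,16]}'
python3 -c "
from h import *
togo((tray(70,-55,405),GR()))"
```

```text
t: 1.6
ee_pos: [0.5026, -0.2992, 0.4046]
orientation: [-2.409, -2.016, 0.0]
contact_force: [0.6, -0.7, 0.2]
gripper_width: 0.0159
gripper_force: 0.0
t 1.6 tray [  -8.3 -223.9  404.6] F [ 0.6 -0.7  0.2] w 0.015885425699215992
travel [168.9  78.3  -0.4] rot [-0. -0. -0.]
```

```bash

python3 -m crank '{"travel":[[42,20,0],[42,20,0],[42,20,0],[42,18,0],[0,0,0]],"rot":[[0,0,0],[0,0,0],[0,0,0],[0,0,0],[0,0,0]],"fingers":[16,16,16,16,16]}'
python3 - <<'E'
from h import *
togo((tray(70,-55,405),GR()))
c=shot('wrist'); pickle.dump(c,open('w1.pkl','wb')); cv2.imwrite('pics/w1.png',c['pixels']); print(c['camera_matrix'],c['cam_to_world'].round(3))
E
```

```text
t: 2.1
ee_pos: [0.6101, -0.1455, 0.4039]
orientation: [-2.404, -2.02, -0.0]
contact_force: [-0.6, 0.1, -0.2]
gripper_width: 0.0161
gripper_force: 0.0
t 2.1 tray [ 70.5 -53.7 403.9] F [-0.6  0.1 -0.2] w 0.016097241749730224
travel [-1.3 -0.5 -1.1] rot [-0.001 -0.001  0.004]
[[311.29103779   0.         321.0768997 ]
 [  0.         311.29103779 191.54580561]
 [  0.           0.           1.        ]] [[ 0.985 -0.165 -0.046  0.62 ]
 [-0.171 -0.951 -0.256 -0.08 ]
 [-0.002  0.26  -0.966  0.374]
 [ 0.     0.     0.     1.   ]]
```

View pics/w1.png

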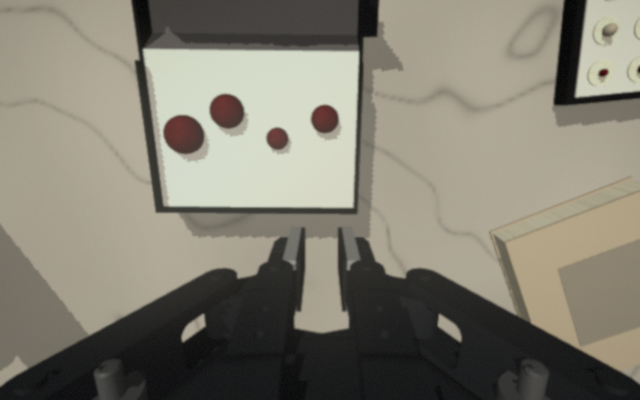

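The wrist view shows the four stones at (184,134), (227,111), (277,138) and (324,118), the last being the 30 mm one. The open deck edge runs from about (146,48) to (361,50), and the near rim is at row 208. The depth data should refine the tray frame.

```bash
python3 - <<'E'
from h import *
c=pickle.load(open('w1.pkl','rb')); im=c['pixels'].astype(int)
m=((im[...,2]-im[...,1]>25)).astype(np.uint8); m[:70]=0;m[190:]=0;m[:,:150]=0;m[:,365:]=0
n,l,st,ce=cv2.connectedComponentsWithStats(m)
for i in range(1,n):
    if st[i,4]<60: continue
    p=onplane(c,*ce[i],.034); print(ce[i].round(1),st[i,4],totray(p).round(1))
for q in [(146,48),(361,50),(355,206),(166,207),(250,49)]: print(q,totray(onplane(c,*q,.028)).round(1),totray(depthpt(c,*q)).round(1))
for q in [(250,170),(300,180),(250,20),(250,40),(200,80)]: print(q,'dep',totray(depthpt(c,*q)).round(1))
# deck outline by segmentation: column/row edges
g=im.min(2)
for v in (100,150,190):
    row=np.where(g[v,130:380]>140)[0]+130; print(v,row[0],row[-1],totray(onplane(c,row[0],v,.028)).round(1),totray(onplane(c,row[-1],v,.028)).round(1))
for u in (200,250,300,340):
    col=np.where(g[20:205,u]>140)[0]+20; print(u,col[0],totray(onplane(c,u,col[0],.028)).round(1))
t=pickle.load(open('top.pkl','rb'))
# cover in top view: tab and free edge by depth
for q in [(304,204),(305,200),(313,200),(318,190),(308,230)]: print('cov',q,totray(depthpt(t,*q)).round(1))
E
```

```text
[224.1 108. ] 600 [-34.6  11.5  34. ]
[323.7 116.9] 437 [70.6  3.1 34. ]
[179.6 131.4] 792 [-84.1 -13.1  34. ]
[275.9 136.8] 238 [ 19.1 -18.1  34. ]
(146, 48) [-111.3   70.    28. ] [-111.8   70.2   27.1]
(361, 50) [108.3  69.6  28. ] [107.9  69.   31.9]
(355, 206) [107.9 -98.   28. ] [106.5 -94.2  39.8]
(166, 207) [-112.5 -100.4   28. ] [-110.   -98.8   32.9]
(250, 49) [-5.3 70.  28. ] [-5.6 70.2 26.6]
(250, 170) dep [-11.8 -55.5  30.4]
(300, 180) dep [ 44.2 -66.9  29.4]
(250, 20) dep [ -8.6 102.2   5.2]
(250, 40) dep [-7.7 80.9 14.7]
(200, 80) dep [-59.1  39.7  28.9]
100 130 379 [-135.6   19.    28. ] [129.5  20.7  28. ]
150 130 354 [-144.   -34.2   28. ] [104.6 -32.7  28. ]
190 130 379 [-151.1  -80.1   28. ] [134.8 -78.5  28. ]
200 49 [-56.4  69.6  28. ]
250 50 [-5.4 69.1 28. ]
300 50 [45.9 69.4 28. ]
340 51 [86.9 68.6 28. ]
cov (304, 204) [ -2.1 166.7  98.6]
cov (305, 200) [  7.9 165.7 103. ]
cov (313, 200) [ 13.6 147.7  66.5]
cov (318, 190) [ 42.4 139.8  53.1]
cov (308, 230) [-64.1 147.3  68.3]
```

```bash
python3 - <<'E'
from h import *
for f,(v0,v1,u0,u1) in (('w1',(70,190,158,352)),('top',(176,258,345,400))):
    c=pickle.load(open(f+'.pkl','rb')); im=c['pixels'].astype(float)
    m=(im[...,2]>1.5*im[...,1]).astype(np.uint8); k=np.zeros_like(m); k[v0:v1,u0:u1]=1; m*=k
    n,l,st,ce=cv2.connectedComponentsWithStats(m)
    for i in range(1,n):
        if st[i,4]>30: print(f,ce[i].round(1),st[i],totray(onplane(c,*ce[i],.033)).round(1))
E
```

```text
w1 [223.8 107.4] [211  95  28  27 530] [-35.1  12.2  33. ]
w1 [324.  116.6] [313 106  23  22 399] [70.9  3.3 33. ]
w1 [179.1 130.8] [165 117  30  30 692] [-85.1 -12.5  33. ]
w1 [275.5 135.8] [269 129  15  15 168] [ 18.5 -17.2  33. ]
top [371.6 187.3] [367 183  10  10  76] [74.8  1.8 33. ]
top [376.4 207.9] [373 205   8   7  45] [ 22.8 -19.5  33. ]
top [362.  225.9] [357 220  11  12 101] [-30.2  10.5  33. ]
top [368.3 245.8] [362 239  14  14 143] [-78.9 -14.   33. ]
```

```bash
python3 - <<'E'
from h import *
for f,(v0,v1,u0,u1) in (('w1',(70,190,163,352)),('top',(176,258,345,400))):
    c=pickle.load(open(f+'.pkl','rb')); im=c['pixels'].astype(float)
    m=(im[...,1]<85).astype(np.uint8); k=np.zeros_like(m); k[v0:v1,u0:u1]=1; m*=k
    n,l,st,ce=cv2.connectedComponentsWithStats(m)
    for i in range(1,n):
        if st[i,4]>30: b=st[i]; print(f,ce[i].round(1),b,totray(onplane(c,*ce[i],.033)).round(1))
E
```

```text
w1 [226.6 110.8] [211  95  32  33 831] [-32.4   8.8  33. ]
w1 [324.5 118.6] [312 106  26  26 535] [71.5  1.3 33. ]
w1 [183.4 134.1] [ 164  116   39   37 1129] [-80.8 -16.   33. ]
w1 [277.1 138.4] [268 129  19  20 306] [ 20.1 -19.9  33. ]
top [372.1 187.1] [367 182  11  11  96] [75.6  0.5 33. ]
top [376.9 207.7] [373 204   9   9  61] [ 23.7 -20.6  33. ]
top [363.1 225.4] [357 219  13  14 138] [-28.5   8.   33. ]
top [369.5 245.2] [362 238  16  16 195] [-76.8 -16.8  33. ]
```

```bash

python3 -m crank '{"travel":[[6,2,45],[6,1,45],[2,0,45],[0,0,45],[0,0,15],[0,0,0]],"rot":[[0,0,0],[0,0,0],[0,0,0],[0,0,0],[0,0,0],[0,0,0]],"fingers":[20,20,20,20,20,20]}'
python3 - <<'E'
from h import *
togo((tray(73,-40,204),GR()))
c=shot('wrist'); pickle.dump(c,open('w2.pkl','wb')); cv2.imwrite('pics/w2.png',c['pixels'])
E
```

```text
t: 2.75
ee_pos: [0.613, -0.1368, 0.208]
orientation: [-2.408, -2.014, 0.003]
contact_force: [0.6, 0.3, -0.0]
gripper_width: 0.0197
gripper_force: 0.0
t 2.75 tray [ 71.7 -44.5 208. ] F [ 0.6  0.3 -0. ] w 0.01967477880724601
travel [4.5 1.3 4. ] rot [-0.004 -0.    -0.001]
```

View pics/w2.png

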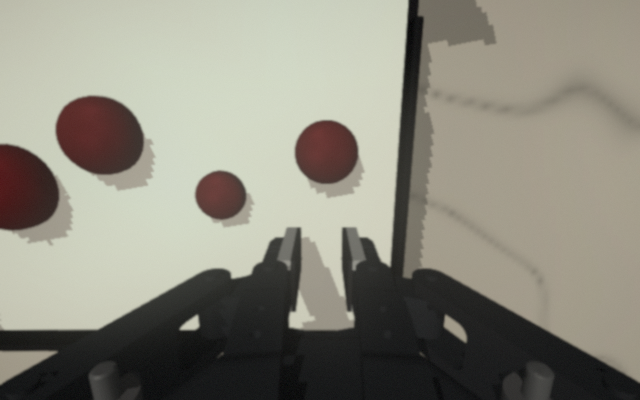

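The stone is at (326,151) and the finger midline is at column 321, so the tool is about 2 mm off. The fingertips are behind the stone. I'll centre, then feel for the deck.

```bash

python3 -m crank '{"travel":[[0,2,4],[0,0,1.5],[0,0,0]],"rot":[[0,0,0],[0,0,0],[0,0,0]],"fingers":[20,20,20]}'
python3 -m crank '{"travel":[[0,0,0.5],[0,0,0]],"rot":[[0,0,0],[0,0,0]],"fingers":[20,20]}'
python3 -m crank '{"travel":[[0,0,0.5],[0,0,0]],"rot":[[0,0,0],[0,0,0]],"fingers":[20,20]}'

```

```text
t: 3.1
ee_pos: [0.6159, -0.1367, 0.2054]
orientation: [2.408, 2.016, 0.001]
contact_force: [-0.0, -0.2, -0.2]
gripper_width: 0.0199
gripper_force: 0.0
t: 3.3
ee_pos: [0.6156, -0.1365, 0.2041]
orientation: [2.409, 2.016, 0.0]
contact_force: [0.1, 1.1, -0.1]
gripper_width: 0.0198
gripper_force: 0.0
t: 3.5
ee_pos: [0.6155, -0.1365, 0.2032]
orientation: [-2.409, -2.016, 0.0]
contact_force: [-0.3, -0.5, -0.5]
gripper_width: 0.0199
gripper_force: 0.0
```

```bash

python3 -m crank '{"travel":[[0,0,0.7],[0,0,0]],"rot":[[0,0,0],[0,0,0]],"fingers":[20,20]}'
python3 -m crank '{"travel":[[0,0,0.6],[0,0,0]],"rot":[[0,0,0],[0,0,0]],"fingers":[20,20]}'
python3 -c "
from h import *
togo((tray(74,-40,202),GR()))"

```

```text
t: 3.7
ee_pos: [0.6155, -0.1365, 0.2024]
orientation: [-2.409, -2.016, 0.0]
contact_force: [-0.0, 0.8, 0.1]
gripper_width: 0.0204
gripper_force: 0.0
t: 3.9
ee_pos: [0.6155, -0.1365, 0.2018]
orientation: [-2.409, -2.016, 0.0]
contact_force: [0.6, -0.1, -0.3]
gripper_width: 0.02
gripper_force: 0.0
t 3.9 tray [ 74.2 -43.9 201.8] F [ 0.6 -0.1 -0.3] w 0.019999330935757797
travel [ 3.9 -0.2 -0.2] rot [-0. -0.  0.]
```

```bash

python3 -m crank '{"travel":[[8,0,0],[8,0,0],[6,0,0],[6,0,0],[7,0,0],[8,0,0],[8,0,0],[7,0,0]],"rot":[[0,0,0],[0,0,0],[0,0,0],[0,0,0],[0,0,0],[0,0,0],[0,0,0],[0,0,0]],"fingers":[20,20,20,20,20,20,20,20]}'
python3 - <<'E'
from h import *
togo((tray(74,54,202),GR()))
c=shot('wrist'); pickle.dump(c,open('w3.pkl','wb')); cv2.imwrite('pics/w3.png',c['pixels'])
E
```

```text
t: 4.7
ee_pos: [0.6259, -0.0787, 0.2019]
orientation: [-2.409, -2.017, 0.0]
contact_force: [0.4, -0.4, -0.3]
gripper_width: 0.0198
gripper_force: 0.1
t 4.7 tray [ 74.2  14.9 201.9] F [ 0.4 -0.4 -0.3] w 0.01980799343492346
travel [39.1 -0.2 -0.1] rot [-0. -0.  0.]
```

View pics/w3.png

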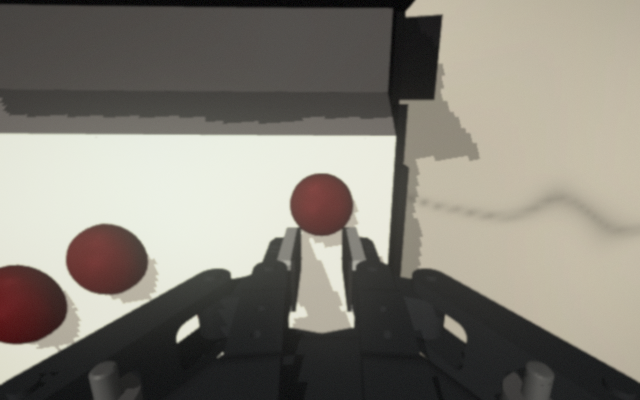

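The stone is nested at (321,204) between the tips. The deck edge is at row 134, about 32 mm ahead, so I'll push on over it.

```bash

python3 -m crank '{"travel":[[6,0,0],[7,0,0],[7,0,0],[7,0,0],[6,0,0],[5,0,0],[3,0,0],[0,0,0]],"rot":[[0,0,0],[0,0,0],[0,0,0],[0,0,0],[0,0,0],[0,0,0],[0,0,0],[0,0,0]],"fingers":[20,20,20,20,20,20,20,20]}'
python3 - <<'E'
from h import *
togo((tray(74,54,202),GR()))
c=shot('wrist'); pickle.dump(c,open('w4.pkl','wb')); cv2.imwrite('pics/w4.png',c['pixels'])
E
```

```text
t: 5.55
ee_pos: [0.6331, -0.0387, 0.2019]
orientation: [2.409, 2.017, 0.0]
contact_force: [-0.4, 0.1, -0.2]
gripper_width: 0.0199
gripper_force: 0.0
t 5.55 tray [ 74.2  55.5 201.9] F [-0.4  0.1 -0.2] w 0.019856119119838887
travel [-1.5 -0.2 -0.1] rot [ 0. -0.  0.]
```

View pics/w4.png

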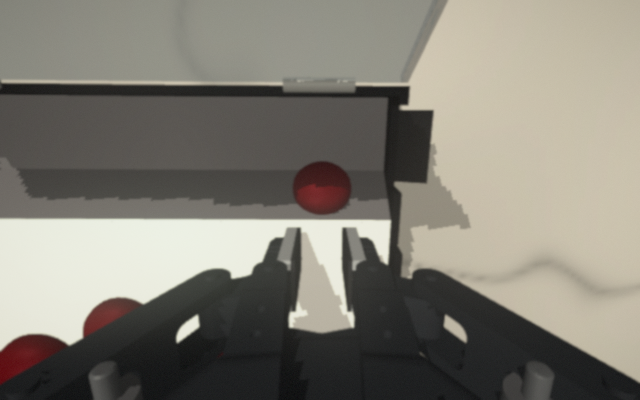

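The stone is over the edge and lies on the lip or trough at (322,188), and the other stones are still behind. Next I'll lift clear, close the fingers and go over and behind the cover at its middle.

```bash

python3 -m crank '{"travel":[[0,0,-45],[0,0,-45],[0,0,-40],[20,-15,0],[35,-20,0],[40,-20,0],[40,-19,0],[15,0,0]],"rot":[[0,0,0],[0,0,0],[0,0,0],[0,0,0],[0,0,0],[0,0,0],[0,0,0],[0,0,0]],"fingers":[20,20,0,0,0,0,0,0]}'
python3 - <<'E'
from h import *
togo((tray(0,205,253.5),GR()))
c=shot('top'); im=c['pixels']
cv2.imwrite('pics/t5.png',cv2.resize(im[130:290,250:450],None,fx=3.5,fy=3.5,interpolation=cv2.INTER_CUBIC))
E
```

```text
t: 6.4
ee_pos: [0.5852, 0.1243, 0.3323]
orientation: [-2.407, -2.018, -0.001]
contact_force: [0.4, -0.2, 0.6]
gripper_width: 0.0003
gripper_force: 0.0
t 6.4 tray [ -1.5 207.5 332.3] F [ 0.4 -0.2  0.6] w 0.0002743807999316261
travel [-2.6  1.5 78.8] rot [ 0.    -0.001  0.002]
```

View pics/t5.png

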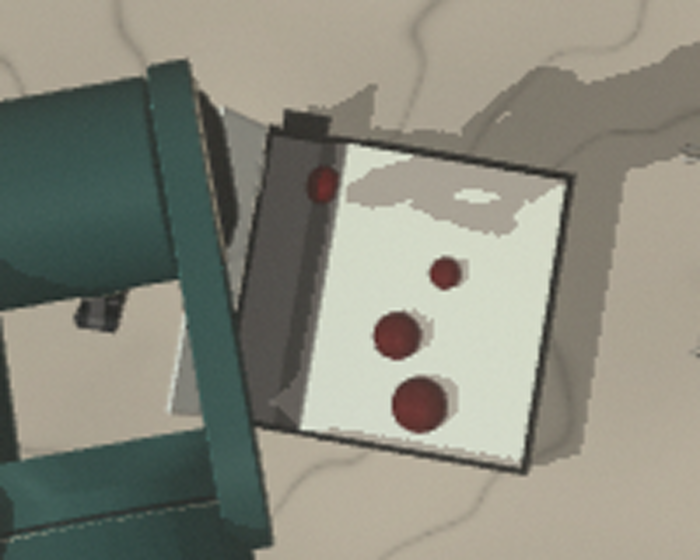

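The 30 mm stone leans on the lip at crop (322,184), and the other three are unmoved. I'll go down behind the cover and push it inwards.

```bash

python3 -m crank '{"travel":[[0,0,40],[0,0,39],[-10,0,0],[-10,0,0],[-10,0,0],[-10,0,0],[-10,0,0],[-10,0,0]],"rot":[[0,0,0],[0,0,0],[0,0,0],[0,0,0],[0,0,0],[0,0,0],[0,0,0],[0,0,0]],"fingers":[0,0,0,0,0,0,0,0]}'
python3 -m crank '{"travel":[[-8,0,0],[-8,0,0],[-8,0,0],[-8,0,0],[-8,0,0],[0,0,0]],"rot":[[0,0,0],[0,0,0],[0,0,0],[0,0,0],[0,0,0],[0,0,0]],"fingers":[0,0,0,0,0,0]}'
python3 - <<'E'
from h import *
togo((tray(0,93,237.5),GR()))
E
```

```text
t: 7.25
ee_pos: [0.5759, 0.0615, 0.2538]
orientation: [2.409, 2.016, 0.001]
contact_force: [-0.0, 0.7, 0.4]
gripper_width: -0.0001
gripper_force: 0.4
t: 7.85
ee_pos: [0.5688, 0.0223, 0.2528]
orientation: [2.41, 2.016, -0.0]
contact_force: [0.8, -0.1, 0.3]
gripper_width: -0.0
gripper_force: 0.0
t 7.85 tray [  0.3 104.3 252.8] F [ 0.8 -0.1  0.3] w -4.234911468681587e-05
travel [-11.3  -0.2  15.3] rot [-0.     0.    -0.001]
```

```bash

python3 -m crank '{"travel":[[-6,0,7],[-5,0,8],[-4,0,7],[-3,0,7],[-2,0,6],[-2,0,5],[0,0,0]],"rot":[[0,0,0],[0,0,0],[0,0,0],[0,0,0],[0,0,0],[0,0,0],[0,0,0]],"fingers":[0,0,0,0,0,0,0]}'
python3 - <<'E'
from h import *
togo((tray(0,82,208.5),GR()))
c=shot('wrist'); cv2.imwrite('pics/w6.png',c['pixels'])
E
```

```text
t: 8.55
ee_pos: [0.5649, 0.0014, 0.212]
orientation: [-2.409, -2.016, 0.001]
contact_force: [0.3, -0.2, 0.8]
gripper_width: -0.0004
gripper_force: 0.0
t 8.55 tray [1.00e-01 8.30e+01 2.12e+02] F [ 0.3 -0.2  0.8] w -0.00043070740815398913
travel [-1.  -0.1  3.5] rot [-0.001  0.    -0.   ]
```

View pics/w6.png

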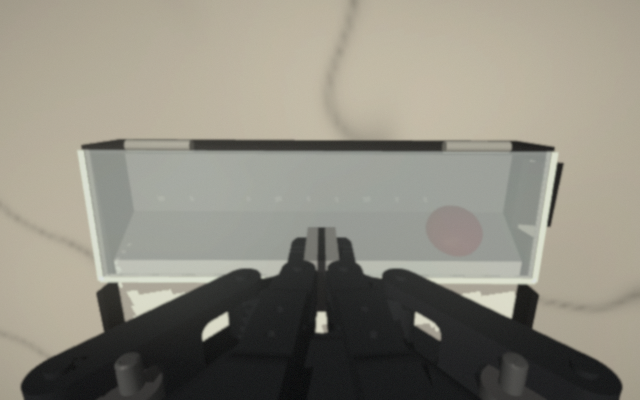

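The cover lies almost level over the trough, with the stone visible under it at (454,230). I'll press gently until it meets resistance.

```bash

for i in 1; do python3 -m crank '{"travel":[[0,0,1],[0,0,1],[0,0,0.8],[0,0,0]],"rot":[[0,0,0],[0,0,0],[0,0,0],[0,0,0]],"fingers":[0,0,0,0]}'; done
python3 -m crank '{"travel":[[0,0,0.6],[0,0,0]],"rot":[[0,0,0],[0,0,0]],"fingers":[0,0]}'
```

```text
t: 9.0
ee_pos: [0.5651, 0.0015, 0.2101]
orientation: [2.409, 2.016, 0.0]
contact_force: [0.2, 0.2, -0.1]
gripper_width: 0.0001
gripper_force: 0.0
t: 9.2
ee_pos: [0.5651, 0.0015, 0.2095]
orientation: [-2.409, -2.016, 0.0]
contact_force: [0.2, 0.3, 0.1]
gripper_width: -0.0001
gripper_force: 0.0
```

```bash

python3 -m crank '{"travel":[[0,0,0.6],[0,0,0]],"rot":[[0,0,0],[0,0,0]],"fingers":[0,0]}'
python3 -m crank '{"travel":[[0,0,0.5],[0,0,0]],"rot":[[0,0,0],[0,0,0]],"fingers":[0,0]}'
```

```text
t: 9.4
ee_pos: [0.5651, 0.0015, 0.2088]
orientation: [-2.409, -2.016, 0.0]
contact_force: [-0.1, 0.8, -0.0]
gripper_width: -0.0
gripper_force: 0.0
t: 9.6
ee_pos: [0.5651, 0.0015, 0.2084]
orientation: [-2.409, -2.016, -0.0]
contact_force: [0.8, -0.2, 1.0]
gripper_width: -0.0001
gripper_force: 0.3
```

```bash

python3 -m crank '{"travel":[[0,0,0.4],[0,0,0]],"rot":[[0,0,0],[0,0,0]],"fingers":[0,0]}'
```

```text
t: 9.8
ee_pos: [0.5651, 0.0015, 0.2084]
orientation: [2.409, 2.016, 0.0]
contact_force: [-2.7, -0.2, 4.9]
gripper_width: -0.0003
gripper_force: 2.6
```

There is firm contact with the tips at 35.0 mm, which is the cover's shut height. I'll press slightly more, then lift clear and check.

```bash

python3 -m crank '{"travel":[[0,0,0.4],[0,0,0],[0,0,-5],[0,0,-40],[0,0,-45],[0,0,-45],[0,0,-45],[0,0,0]],"rot":[[0,0,0],[0,0,0],[0,0,0],[0,0,0],[0,0,0],[0,0,0],[0,0,0],[0,0,0]],"fingers":[0,0,0,0,0,0,0,0]}'
python3 -m crank '{"travel":[[-40,0,0],[-40,0,0],[-40,0,0],[-20,0,0],[0,0,0]],"rot":[[0,0,0],[0,0,0],[0,0,0],[0,0,0],[0,0,0]],"fingers":[0,0,0,0,0]}'
python3 - <<'E'
from h import *
c=shot('wrist'); cv2.imwrite('pics/w7.png',c['pixels'])
pickle.dump(c,open('w7.pkl','wb'))
E
```

```text
t: 10.6
ee_pos: [0.5653, 0.0015, 0.3947]
orientation: [2.404, 2.013, 0.01]
contact_force: [0.0, 0.1, 0.3]
gripper_width: -0.0003
gripper_force: 0.0
t: 11.1
ee_pos: [0.5399, -0.1384, 0.3872]
orientation: [-2.412, -2.013, 0.001]
contact_force: [0.1, 0.0, -0.8]
gripper_width: 0.0
gripper_force: 0.0
```

View pics/w7.png

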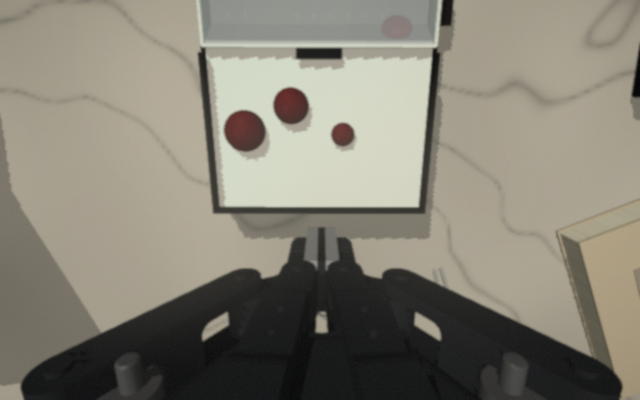

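The cover is flat over the trough with its tab at (319,53). The stone is under it at (397,27), and the other three are on the deck. I'll check the tab height, then hand in.

```bash
python3 - <<'E'
from h import *
c=pickle.load(open('w7.pkl','rb'))
z=[depthpt(c,u,v)[2]*1e3 for u in range(303,337,3) for v in (52,53,54)]; print('tab z',np.median(z), totray(depthpt(c,319,53)))
if abs(np.median(z)-35)<4: print(robot.job_done())
E
```

```text
tab z 36.10379968399108 [-3.83613647 56.87794026 36.23609538]
the job is handed in; nothing more can be done
None
```

The 30 mm stone was slid over the deck into the trough, where it came to rest leaning on the lip, and the cover is shut over it with its tab measured at 36 mm; the other three stones stayed on the deck, and the job was handed in at about 11 s.

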